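# Set out the flask series on the stirrers

## Robot

A 7-joint arm with a two-finger parallel gripper is mounted at the origin on the work surface. World frame = base frame: x ahead of the robot, y to its left, z up, the work surface at z = 0. Lengths are in m, angles in rad, forces in N, time in s.
With the tool pointing down it reaches from about 0.4 to 0.85 m from the base axis. Payload 4.4 kg.
Tool frame: the origin (TCP) lies at the very end of the fingers, on their centre line; the grasp point (between the pads) lies 19 mm behind it (arm.grip_point_offset is the distance from the TCP to the grasp point, in m); z points along the fingers, y is the line along which they close (so a half turn about z gives the same grasp; the last joint's range is limited). The gripper opens to 94 mm and grips with 3 to 60 N. Pads are 16 mm wide; open, the fingers measure 119 mm over their backs; the gripper's body (75 mm by 177 mm) begins 78 mm behind the grasp point.
Start: joints at [-1.277, 0.628, 0.038, 1.517, -0.027, 0.996, -0.02], TCP at [0.229, 0.608, 0.205] pointing down, gripper open.
Joint ranges: [-3.06, 3.06], [-0.37, 2.12], [-1.25, 1.32], [0.18, 2.47], [-1.1, 4.24], [0.23, 1.98], [-2.94, 2.94]. Speed limits (rad/s): [2.57, 2.57, 3.14, 3.14, 3.14, 3.14, 3.14].

## Interface

Orientations are given as a unit quaternion [x, y, z, w].
In Python, from plant import arm, snapshot, spot_in, mark_of gives the robot as it stands.
- The arm moves only by the tool move_arm, never from a script. Its argument "moves" is text: rows parted by semicolons, each of 5 numbers parted by spaces: the shift along the world's x, y, z in mm, then the turn about the world's z in degrees, then the opening, from 0 (shut) to 1 (fully open). In form: x y z twist claw; .... A call has 1 to 10 rows; each row shifts and turns the commanded pose from where the row before left it; what a row does not reach is not made up. A row lasts 1/10 s, in which the tool goes at most 50 mm and 8.59 degrees, less where a joint would pass 70% of its speed; a pose out of reach is approached as far as the arm can. A call with a gripper value outside its range is refused whole. The fingers move at their own pace and stop on an object; "newtons" is the grip in N (left out, the last holds). Time passes only in rows, so rows that do not move let the fingers close. It gives the time, the measured TCP pose, the force, the opening and the grip force at its end, in the units of the state.
- arm.get_state(): the state, without advancing time (a new reading comes with each control period).
- snapshot(name): name is "side" or "top" or "wrist"; returns a dict with "frame" (384x512x3 uint8, red, green, blue), "intrinsics" (3x3 intrinsics, pixels), "position" and "rotation" of the camera in the world; the wrist camera has in their place "tool_from_camera" (4x4, takes a point from camera to tool coordinates, whose origin is the TCP and whose axes are the flange's). Camera axes: x right, y down, z forward; pixel columns grow to the right and rows downward; lengths in m; the calibration is good to about 2 mm. A picture is of the moment at which its call begins: read the wrist's pose just before it. There is no depth.
- arm.job_done(): hands the job in; it is judged then, once.
Trained networks look in the newest picture that a camera, given by its name, has taken for a name from the list of things; names that differ only in an ending like _2 or _b are one class to them, and where a whole thing is asked for, a point or a joint stands for the part that bears it (a point fixed in the world has none). Each returns a list of dicts, best first, with "confidence" (0 to 1); they miss things now and then, are a little off and sometimes report something else, mostly with a low value. They report only what shows in the picture. A call takes as long as a camera call.
- spot_in(camera, query): "point" ([column, row] in pixels, amid what is visible of it).
- mark_of(camera, query): "point" ([column, row] in pixels: a listed point, or the origin of a listed thing).
The state is a dict: "time": time; "joints": joint angles; "joint_velocities": joint speeds; "effort": joint torques, N m; "tool_pos": TCP position; "tcp_rot": TCP orientation; "contact_force": force on the tool from outside, world axes, zero at the start; "ft_torque": the same for the moment, N m; "gripper_width": finger opening in m; "grip_force": force on a finger pad.
Only numpy, scipy, OpenCV 4.12 (cv2) and the standard library are available. Lean on these libraries where they do the work, as an engineer would, in place of code of your own. Each camera call takes 0.05 s, during which the arm holds its last target. There are 200 camera calls.

## Task

Set out the scale-up series: put the four glass Erlenmeyer flasks on the row of four magnetic stirrers in order of size, the smallest on the stirrer next to the sample-tube rack and the largest at the far end, each standing upright on the middle of its own plate so that the magnet catches the stir bar. They are glass, so set them down gently without dropping or knocking over any, and leave the tube rack and the wash bottle where they stand.

Things in the scene. Friction and masses are not known exactly. Their poses are not given: they have to be found in the camera images.
- flask_25: The smallest Erlenmeyer (conical) flask, 25 ml: clear glass, white stir bar inside, upright on the bench at the start. Base 42 mm across, 70 mm high; the upright cylindrical neck is 22 mm across and is the top 21 mm, a cone below. Under 0.2 kg. Origin: centre of the underside; z is the flask's axis, up to the mouth. Grip it by the neck from above.
- flask_50: The second smallest Erlenmeyer (conical) flask, 50 ml: clear glass, white stir bar inside, upright on the bench at the start. Base 51 mm across, 88 mm high; the upright cylindrical neck is 22 mm across and is the top 26 mm, a cone below. Under 0.2 kg. Origin: centre of the underside; z is the flask's axis, up to the mouth. Grip it by the neck from above.
- flask_100: The second largest Erlenmeyer (conical) flask, 100 ml: clear glass, white stir bar inside, upright on the bench at the start. Base 64 mm across, 108 mm high; the upright cylindrical neck is 22 mm across and is the top 32 mm, a cone below. Under 0.2 kg. Origin: centre of the underside; z is the flask's axis, up to the mouth. Grip it by the neck from above.
- flask_250: The largest Erlenmeyer (conical) flask, 250 ml: clear glass, white stir bar inside, upright on the bench at the start. Base 85 mm across, 145 mm high; the upright cylindrical neck is 34 mm across and is the top 44 mm, a cone below. Under 0.2 kg. Origin: centre of the underside; z is the flask's axis, up to the mouth. Grip it by the neck from above.
- stirrer_a: One of four identical white magnetic stirrers side by side in a row, about 120 mm apart, in any order. Case 104 mm wide (y), from 75 mm in front (-x, knob) to 55 mm behind the plate's centre; flat round steel plate 90 mm across, its top 40 mm above the bench. Origin: on the bench under the plate's centre; z up. Fixed. A socket strip, 60 mm high, lies behind the row.
- stirrer_b: One of four identical white magnetic stirrers side by side in a row, about 120 mm apart, in any order. Case 104 mm wide (y), from 75 mm in front (-x, knob) to 55 mm behind the plate's centre; flat round steel plate 90 mm across, its top 40 mm above the bench. Origin: on the bench under the plate's centre; z up. Fixed. A socket strip, 60 mm high, lies behind the row.
- stirrer_c: One of four identical white magnetic stirrers side by side in a row, about 120 mm apart, in any order. Case 104 mm wide (y), from 75 mm in front (-x, knob) to 55 mm behind the plate's centre; flat round steel plate 90 mm across, its top 40 mm above the bench. Origin: on the bench under the plate's centre; z up. Fixed. A socket strip, 60 mm high, lies behind the row.
- stirrer_d: One of four identical white magnetic stirrers side by side in a row, about 120 mm apart, in any order. Case 104 mm wide (y), from 75 mm in front (-x, knob) to 55 mm behind the plate's centre; flat round steel plate 90 mm across, its top 40 mm above the bench. Origin: on the bench under the plate's centre; z up. Fixed. A socket strip, 60 mm high, lies behind the row.
- tube_rack: White rack of twelve capped sample tubes, 110 mm (x) by 70 mm (y), 110 mm high over the caps, standing about 140 mm beyond the last stirrer at one end of the row (either end). Loose. Origin: centre of the underside, on the bench. To be left alone.
- wash_bottle: White plastic wash bottle, 72 mm across, 190 mm high with its bent spout (60 mm out along its x), standing about 140 mm beyond the last stirrer at the other end of the row. Loose. Origin: centre of the underside, on the bench. To be left alone.

How it is judged:
At the end, for the whole second after the job is handed in: Counted from the tube rack, the 25, 50, 100 and 250 ml flasks stand on the 1st to 4th stirrer, upright (within 4.5 degrees), each centre within 12 mm of its plate's centre, on the plate, released and at rest; rack and wash bottle within 25 mm of their start (((horizontal distance between flask_25 and stirrer_a below 0.012 m and z of flask_25 in the frame of stirrer_a between 0.036 and 0.045 m and horizontal distance between stirrer_a and tube_rack between 0 and 0.2 m) or (horizontal distance between flask_25 and stirrer_b below 0.012 m and z of flask_25 in the frame of stirrer_b between 0.036 and 0.045 m and horizontal distance between stirrer_b and tube_rack between 0 and 0.2 m) or (horizontal distance between flask_25 and stirrer_c below 0.012 m and z of flask_25 in the frame of stirrer_c between 0.036 and 0.045 m and horizontal distance between stirrer_c and tube_rack between 0 and 0.2 m) or (horizontal distance between flask_25 and stirrer_d below 0.012 m and z of flask_25 in the frame of stirrer_d between 0.036 and 0.045 m and horizontal distance between stirrer_d and tube_rack between 0 and 0.2 m)) and angle between each of flask_25, flask_50, flask_100, flask_250's own z axis and vertical below 0.08 rad and linear speed of each of flask_25, flask_50, flask_100, flask_250 below 0.02 m/s and angular speed of each of flask_25, flask_50, flask_100, flask_250 below 0.2 rad/s and contact force between the fingers and flask_25 below 0.1 N and ((horizontal distance between flask_50 and stirrer_a below 0.012 m and z of flask_50 in the frame of stirrer_a between 0.036 and 0.045 m and horizontal distance between stirrer_a and tube_rack between 0.2 and 0.32 m) or (horizontal distance between flask_50 and stirrer_b below 0.012 m and z of flask_50 in the frame of stirrer_b between 0.036 and 0.045 m and horizontal distance between stirrer_b and tube_rack between 0.2 and 0.32 m) or (horizontal distance between flask_50 and stirrer_c below 0.012 m and z of flask_50 in the frame of stirrer_c between 0.036 and 0.045 m and horizontal distance between stirrer_c and tube_rack between 0.2 and 0.32 m) or (horizontal distance between flask_50 and stirrer_d below 0.012 m and z of flask_50 in the frame of stirrer_d between 0.036 and 0.045 m and horizontal distance between stirrer_d and tube_rack between 0.2 and 0.32 m)) and contact force between the fingers and flask_50 below 0.1 N and ((horizontal distance between flask_100 and stirrer_a below 0.012 m and z of flask_100 in the frame of stirrer_a between 0.036 and 0.045 m and horizontal distance between stirrer_a and tube_rack between 0.32 and 0.44 m) or (horizontal distance between flask_100 and stirrer_b below 0.012 m and z of flask_100 in the frame of stirrer_b between 0.036 and 0.045 m and horizontal distance between stirrer_b and tube_rack between 0.32 and 0.44 m) or (horizontal distance between flask_100 and stirrer_c below 0.012 m and z of flask_100 in the frame of stirrer_c between 0.036 and 0.045 m and horizontal distance between stirrer_c and tube_rack between 0.32 and 0.44 m) or (horizontal distance between flask_100 and stirrer_d below 0.012 m and z of flask_100 in the frame of stirrer_d between 0.036 and 0.045 m and horizontal distance between stirrer_d and tube_rack between 0.32 and 0.44 m)) and contact force between the fingers and flask_100 below 0.1 N and ((horizontal distance between flask_250 and stirrer_a below 0.012 m and z of flask_250 in the frame of stirrer_a between 0.036 and 0.045 m and horizontal distance between stirrer_a and tube_rack between 0.44 and 0.6 m) or (horizontal distance between flask_250 and stirrer_b below 0.012 m and z of flask_250 in the frame of stirrer_b between 0.036 and 0.045 m and horizontal distance between stirrer_b and tube_rack between 0.44 and 0.6 m) or (horizontal distance between flask_250 and stirrer_c below 0.012 m and z of flask_250 in the frame of stirrer_c between 0.036 and 0.045 m and horizontal distance between stirrer_c and tube_rack between 0.44 and 0.6 m) or (horizontal distance between flask_250 and stirrer_d below 0.012 m and z of flask_250 in the frame of stirrer_d between 0.036 and 0.045 m and horizontal distance between stirrer_d and tube_rack between 0.44 and 0.6 m)) and contact force between the fingers and flask_250 below 0.1 N and distance of each of tube_rack, wash_bottle from where it was at the start of the episode below 0.025 m); the robot touches nothing.
It fails at once if the tube rack or the wash bottle is pushed away (more than 25 mm) or tipped (distance of any of tube_rack, wash_bottle from where it was at the start of the episode above 0.025 m or angle between any of tube_rack, wash_bottle's own z axis and vertical above 0.3 rad).
It fails at once if a flask is knocked over (leans more than about 35 degrees) (angle between any of flask_25, flask_50, flask_100, flask_250's own z axis and vertical above 0.6 rad).
It fails at once if a flask is dropped (falls or flies free of the fingers faster than 0.7 m/s, about a 25 mm drop) ((contact force between the fingers and flask_25 below 0.05 N and linear speed of flask_25 above 0.7 m/s) or (contact force between the fingers and flask_50 below 0.05 N and linear speed of flask_50 above 0.7 m/s) or (contact force between the fingers and flask_100 below 0.05 N and linear speed of flask_100 above 0.7 m/s) or (contact force between the fingers and flask_250 below 0.05 N and linear speed of flask_250 above 0.7 m/s)).
It also fails if it takes over 120 s, if anything falls off the work surface, if the arm or the gripper's body presses on something with over 40 N, if the wrist force passes 120 N, or if a joint passes its speed limit or range.

## Working session

There is one attempt and no reset: what is moved stays moved. The work goes in short steps, Python scripts to look and compute and a tool call to move; the robot and the scene stay as the last step left them, time stands still between calls to the robot, and variables do not carry over. Pictures are saved under pics/ and viewed, at most 14 in all, crops included, and the job is handed in when it is done.

Besides the shell and the picture viewer there is one more tool, called after ">>>" as name(argument=value, ...), one argument or row to a line, values as JSON. move_arm: Moves the arm, as the interface text tells. Its arguments: {"type":"object","properties":{"moves":{"type":"string"},"newtons":{"type":"number"}},"required":["moves"]}

```bash
mkdir -p pics; cat > h.py <<'E'
import numpy as np, cv2
from plant import arm, snapshot, spot_in, mark_of
def ray(c,px):
    K=np.array(c["intrinsics"]);d=np.linalg.inv(K)@[px[0],px[1],1]
    return np.array(c["position"]),np.array(c["rotation"])@d
def onz(c,px,z):
    p,d=ray(c,px);return p+d*(z-p[2])/d[2]
def proj(c,P):
    q=np.array(c["rotation"]).T@(np.array(P)-c["position"]);q=np.array(c["intrinsics"])@q;return q[:2]/q[2]
def tri(c1,p1,c2,p2):
    a,d=ray(c1,p1);b,e=ray(c2,p2)
    s=np.linalg.lstsq(np.c_[d,-e],b-a,rcond=None)[0]
    return (a+s[0]*d+b+s[1]*e)/2, np.linalg.norm(a+s[0]*d-b-s[1]*e)
def save(c,n): cv2.imwrite("pics/"+n,c["frame"][:,:,::-1])
E
python3 - <<'E'
from h import *
for cam in ("top","side"):
    c=snapshot(cam);save(c,cam+"1.png");print(cam,np.round(c["position"],3),np.round(c["rotation"],2).tolist())
    for q,z in [("flask_25",0),("flask_50",0),("flask_100",0),("flask_250",0),("stirrer_a",0),("tube_rack",0),("wash_bottle",0)]:
        for m in mark_of(cam,q)[:6]: print(q,np.round(m["point"]),round(m["confidence"],2),np.round(onz(c,m["point"],z)[:2],3))
print(arm.get_state())
E
```

```text
top [0.343 0.022 1.18 ] [0.71, -0.7, 0.06, -0.05]Traceback (most recent call last):
  File "<stdin>", line 5, in <module>
  File "h.py", line 7, in onz
    p,d=ray(c,px);return p+d*(z-p[2])/d[2]
        ~~~^^^^^^
  File "h.py", line 5, in ray
    return np.array(c["position"]),np.array(c["rotation"])@d
                                   ~~~~~~~~~~~~~~~~~~~~~~~^~
ValueError: matmul: Input operand 1 has a mismatch in its core dimension 0, with gufunc signature (n?,k),(k,m?)->(n?,m?) (size 3 is different from 4)
```

```bash
sed -i 's/np.array(c\["rotation"\])/R(c)/; ' h.py; sed -i '2a from scipy.spatial.transform import Rotation as Ro\ndef R(c): return Ro.from_quat(c["rotation"]).as_matrix()' h.py
python3 - <<'E'
from h import *
for cam in ("top","side"):
    c=snapshot(cam);save(c,cam+"1.png");print(cam,np.round(c["position"],3),np.round(R(c),2).tolist())
    for q,z in [("flask_25",0),("flask_50",0),("flask_100",0),("flask_250",0),("stirrer_a",0),("tube_rack",0),("wash_bottle",0)]:
        for m in mark_of(cam,q)[:6]: print(q,np.round(m["point"]),round(m["confidence"],2),np.round(onz(c,m["point"],z)[:2],3))
print(arm.get_state())
E
```

```text
top [0.343 0.022 1.18 ] [[0.01, -0.99, 0.15], [-1.0, -0.01, -0.02], [0.02, -0.15, -0.99]]
flask_25 [212. 222.] 0.83 [0.438 0.127]
flask_25 [310. 223.] 0.81 [ 0.437 -0.113]
flask_25 [165. 235.] 0.57 [0.404 0.241]
flask_50 [212. 222.] 0.83 [0.438 0.127]
flask_50 [310. 223.] 0.81 [ 0.437 -0.113]
flask_50 [165. 235.] 0.57 [0.404 0.241]
flask_100 [212. 222.] 0.83 [0.438 0.127]
flask_100 [310. 223.] 0.81 [ 0.437 -0.113]
flask_100 [165. 235.] 0.57 [0.404 0.241]
flask_250 [212. 222.] 0.83 [0.438 0.127]
flask_250 [310. 223.] 0.81 [ 0.437 -0.113]
flask_250 [165. 235.] 0.57 [0.404 0.241]
stirrer_a [252. 150.] 0.94 [0.62  0.033]
stirrer_a [200. 142.] 0.82 [0.638 0.162]
stirrer_a [298. 142.] 0.6 [ 0.641 -0.082]
stirrer_a [347. 144.] 0.58 [ 0.638 -0.206]
tube_rack [150. 136.] 0.65 [0.651 0.287]
tube_rack [309. 225.] 0.43 [ 0.432 -0.11 ]
wash_bottle [397. 138.] 0.87 [ 0.654 -0.332]
side [-0.257 -0.903  0.744] [[0.75, -0.34, 0.57], [-0.66, -0.38, 0.65], [-0.0, -0.86, -0.51]]
flask_25 [286. 264.] 0.96 [ 0.376 -0.304]
flask_25 [170. 176.] 0.91 [0.399 0.239]
flask_25 [249. 214.] 0.64 [ 0.446 -0.089]
fl
[... 859 characters left out ...]
([-1.27681211,  0.6283799 ,  0.03849384,  1.5174001 , -0.02700861,
        0.99630044, -0.01999391]), 'joint_velocities': array([-0.00033001,  0.00171329, -0.00023857, -0.00181558,  0.00041212,
       -0.00048479, -0.0003411 ]), 'effort': array([-4.05917999e-04, -5.49583340e+01,  1.14271972e+00, -1.86943692e+01,
       -5.24116773e-02,  1.55512086e-02,  2.17469068e-05]), 'tool_pos': array([0.22882023, 0.6084097 , 0.20549131]), 'tcp_rot': array([ 1.78932579e-01,  9.83861338e-01,  1.87807151e-05, -2.13250525e-05]), 'contact_force': array([ 0.36781084, -0.44013798, -0.08207093]), 'ft_torque': array([-0.00901357, -0.00946548, -0.00431681]), 'grip_force': 0.0, 'gripper_width': 0.0938728811480618}
```

View pics/top1.png

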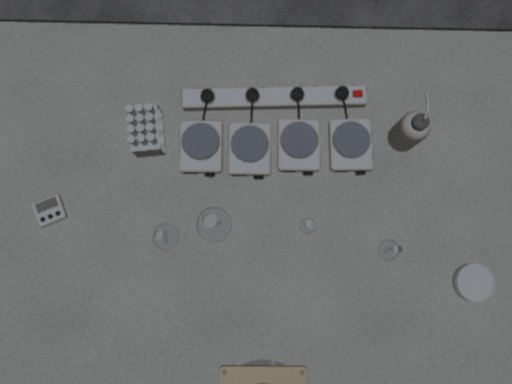

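View pics/side1.png

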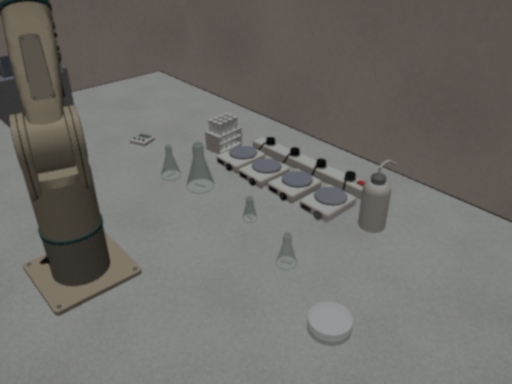

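```bash
python3 - <<'E'
from h import *
c=snapshot("top");f=c["frame"];g=cv2.cvtColor(f,cv2.COLOR_RGB2GRAY)
hsv=cv2.cvtColor(f,cv2.COLOR_RGB2HSV)
print(f[142,201],f[125,185],f[300,250],c["intrinsics"])
for (u,v) in [(201,141),(250,143),(299,139),(351,139)]:
    d=np.abs(f[v-22:v+23,u-22:u+23].astype(int)-f[v-2:v+3,u-2:u+3].reshape(-1,3).mean(0)).max(2)
    m=(d<14).astype(np.uint8);n,l,st,ce=cv2.connectedComponentsWithStats(m,connectivity=4)
    k=l[22,22];cn=cv2.findContours((l==k).astype(np.uint8),cv2.RETR_EXTERNAL,cv2.CHAIN_APPROX_NONE)[0][0]
    e=cv2.fitEllipse(cn);p=np.array(e[0])+[u-22,v-22];print(st[k,4],np.round(p,1),np.round(e[1],1),np.round(onz(c,p,.04),4))
s=snapshot("side")
cr=cv2.resize(f[195:270,140:405,::-1],None,fx=3,fy=3,interpolation=cv2.INTER_CUBIC);cr=cv2.convertScaleAbs(cr,alpha=2.2,beta=-120)
cs=cv2.resize(s["frame"][135:275,150:310,::-1],None,fx=4,fy=4,interpolation=cv2.INTER_CUBIC);cs=cv2.convertScaleAbs(cs,alpha=1.8,beta=-80)
cv2.imwrite("pics/ct.png",cr);cv2.imwrite("pics/cs.png",cs)
E
```

```text
[ 85  91 101] [133 138 143] [119 119 118] [[482.84244334   0.         264.68853099]
 [  0.         482.84244334 190.17168802]
 [  0.           0.           1.        ]]
1079 [200.3 141. ] [35.5 36.9] [0.6298 0.1577 0.04  ]
1072 [249.3 143.6] [35.7 36.5] [0.6252 0.0392 0.04  ]
1071 [298.8 139.7] [35.6 36.6] [ 0.6365 -0.0808  0.04  ]
1063 [350.9 139.5] [35.4 36.5] [ 0.639  -0.2078  0.04  ]
```

View pics/ct.png

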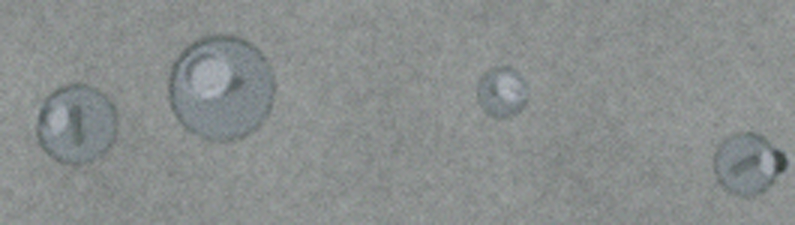

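View pics/cs.png

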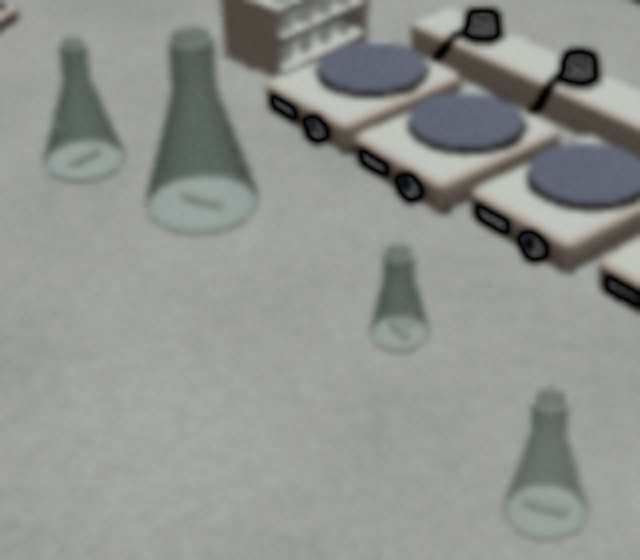

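```bash
python3 - <<'E'
from h import *
t=snapshot("top");s=snapshot("side")
for n,a,b in [("100",(165.5,236.2),(170.6,174.6)),("250",(213.8,224.2),(200.1,185.6)),("25",(307.5,225.5),(249.6,217.9)),("50",(388.2,249.5),(285.9,262.1))]:
    print(n,np.round(onz(t,a,0.002),4),np.round(onz(s,b,0.002),4))
f=s["frame"]
for P in [(.6298,.1577,.04),(.6252,.0392,.04),(.6365,-.0808,.04),(.639,-.2078,.04)]:
    u,v=np.round(proj(s,P)).astype(int)
    d=np.abs(f[v-22:v+23,u-26:u+27].astype(int)-f[v-1:v+2,u-1:u+2].reshape(-1,3).mean(0)).max(2)
    l=cv2.connectedComponents((d<14).astype(np.uint8),connectivity=4)[1]
    e=cv2.fitEllipse(cv2.findContours((l==l[22,26]).astype(np.uint8),0,1)[0][0])
    p=np.array(e[0])+[u-26,v-22];print(np.round(p,1),np.round(e[1],1),np.round(onz(s,p,.04),4))
E
```

```text
100 [0.4013 0.2393 0.002 ] [0.4018 0.239  0.002 ]
250 [0.4317 0.1232 0.002 ] [0.4319 0.1222 0.002 ]
25 [ 0.4313 -0.1056  0.002 ] [ 0.4323 -0.106   0.002 ]
50 [ 0.3752 -0.3024  0.002 ] [ 0.3767 -0.3017  0.002 ]
[242.6 150.7] [11.3 26.6] [0.6313 0.1562 0.04  ]
[265.8 164. ] [12.7 29.2] [0.6261 0.0386 0.04  ]
[296.7 177.7] [14.  29.7] [ 0.6369 -0.0843  0.04  ]
[330.6 194.5] [15.8 32.4] [ 0.6402 -0.2122  0.04  ]
```

>>> move_arm(
  moves="0 -40 10 -8 1; 10 -45 10 -8.5 1; 15 -45 5 -8.5 1; 20 -44 5 -8.5 1; 25 -42 5 -8.5 1; 25 -42 5 -8.5 1; 25 -42 0 -8.5 1; 25 -42 0 -8.5 1; 25 -42 0 -2 1",
  newtons=15,
)

```text
time: 2.0
tool_pos: [0.3996, 0.2229, 0.2459]
tcp_rot: [0.709, 0.705, 0.001, 0.0]
contact_force: [1.2, 0.6, 0.4]
gripper_width: 0.0941
grip_force: 0.0
```

>>> move_arm(
  moves="2 15 0 0 0.6; 0 0 -45 0 0.6; 0 0 -45 0 0.6; 0 0 -40 0 0.6; 0 0 -25 0 0.6; 0 0 -12 0 0.6; 0 0 0 0 0.6; 0 0 0 0 0; 0 0 0 0 0; 0 0 0 0 0",
)

```text
time: 3.0
tool_pos: [0.4014, 0.24, 0.0794]
tcp_rot: [0.708, 0.707, 0.001, 0.0]
contact_force: [-0.1, 0.9, 0.7]
gripper_width: 0.0355
grip_force: 0.0
```

>>> move_arm(
  moves="0 0 0 0 0; 0 0 0 0 0; 0 0 0 0 0; 0 0 0 0 0",
)

```text
time: 3.4
tool_pos: [0.4011, 0.2397, 0.079]
tcp_rot: [0.708, 0.706, 0.001, -0.0]
contact_force: [-0.5, -0.5, 5.5]
gripper_width: 0.0219
grip_force: 15.0
```

>>> move_arm(
  moves="0 0 8 0 0; 0 0 27 0 0; 0 0 45 0 0; 0 0 45 0 0; 0 0 40 0 0; 5 -8 20 0 0; 15 -24 0 0 0; 25 -36 0 0 0; 28 -38 0 0 0; 28 -38 0 0 0",
)

```text
time: 4.4
tool_pos: [0.5022, 0.0942, 0.264]
tcp_rot: [0.707, 0.707, 0.0, -0.0]
contact_force: [2.1, 0.9, -0.8]
gripper_width: 0.0215
grip_force: 15.0
```

```bash
python3 - <<'E'
from h import *
c=snapshot("side");cv2.imwrite("pics/s2.png",c["frame"][:,:,::-1])
E
```

```text
(no output)
```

View pics/s2.png

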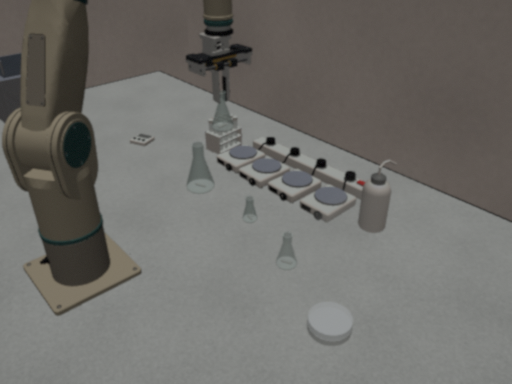

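>>> move_arm(
  moves="28 -37 0 0 0; 28 -37 0 0 0; 28 -37 0 0 0; 25 -33 0 0 0; 17 -22 0 0 0; 9 -11 -5 0 0; 0 0 -30 0 0; 0 0 -40 0 0; 0 0 -30 0 0; 0 0 -15 0 0",
)

```text
time: 5.45
tool_pos: [0.6343, -0.0796, 0.1404]
tcp_rot: [0.707, 0.707, -0.001, -0.003]
contact_force: [-0.3, 1.3, -0.2]
gripper_width: 0.0216
grip_force: 15.0
```

>>> move_arm(
  moves="2 -1 -10 0 0; 0 0 -8 0 0; 0 0 -2 0 0; 0 0 0 0 0",
)

```text
time: 5.85
tool_pos: [0.6393, -0.0827, 0.1242]
tcp_rot: [0.708, 0.706, 0.0, 0.0]
contact_force: [-0.1, 0.2, -1.4]
gripper_width: 0.0221
grip_force: 15.0
```

>>> move_arm(
  moves="-2 0 -2 0 0; 0 0 -1 0 0; 0 0 -1 0 0; 0 0 -1 0 0; 0 0 0 0 0",
)

```text
time: 6.35
tool_pos: [0.637, -0.0827, 0.1191]
tcp_rot: [0.708, 0.706, 0.0, 0.0]
contact_force: [-1.1, 0.6, 3.6]
gripper_width: 0.0215
grip_force: 15.0
```

>>> move_arm(
  moves="0 0 0 0 0.5; 0 0 0 0 0.5; 0 0 0 0 0.5; 0 0 0 0 0.5; 0 0 10 0 0.5; 0 0 35 0 0.5; 0 0 45 0 0.5; -12 -10 30 0 0.5; -32 -28 0 0 0.5; -36 -30 0 0 0.5",
)

```text
time: 7.35
tool_pos: [0.5575, -0.1508, 0.2402]
tcp_rot: [0.707, 0.707, 0.001, 0.002]
contact_force: [0.7, -0.8, -0.3]
gripper_width: 0.0469
grip_force: 0.0
```

>>> move_arm(
  moves="-37 -31 0 0 0.5; -37 -31 0 0 0.5; -37 -31 0 0 0.5; -34 -28 0 0 0.5; -24 -20 0 0 0.5; -12 -10 0 0 0.5; 0 0 0 0 0.5",
)

```text
time: 8.05
tool_pos: [0.3739, -0.3036, 0.2395]
tcp_rot: [0.71, 0.705, -0.0, 0.001]
contact_force: [0.3, 0.2, 0.1]
gripper_width: 0.047
grip_force: 0.0
```

```bash
python3 - <<'E'
from h import *
c=snapshot("top");a=c["frame"][100:260,140:410,::-1]
a=cv2.convertScaleAbs(cv2.resize(a,None,fx=2.9,fy=2.9,interpolation=cv2.INTER_CUBIC),alpha=1.8,beta=-70);cv2.imwrite("pics/t3.png",a)
s=arm.get_state();print(s["tool_pos"],s["gripper_width"])
E
```

```text
[ 0.37560357 -0.30219607  0.23920794] 0.04697157597571827
```

View pics/t3.png

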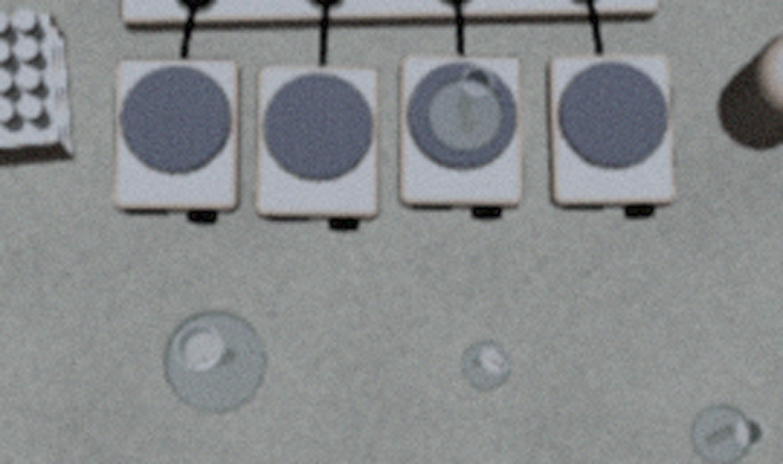

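>>> move_arm(
  moves="0 0 -25 0 0.5; 0 0 -45 0 0.5; 0 0 -45 0 0.5; 0 0 -35 0 0.5; 0 0 -18 0 0.5; 0 0 -7 0 0.5; 0 0 0 0 0.5; 0 0 0 0 0; 0 0 0 0 0; 0 0 0 0 0",
)

```text
time: 9.1
tool_pos: [0.3766, -0.3019, 0.0644]
tcp_rot: [0.708, 0.707, 0.0, 0.001]
contact_force: [0.7, 0.1, -0.9]
gripper_width: 0.0265
grip_force: 0.0
```

>>> move_arm(
  moves="0 0 0 0 0; 0 0 0 0 0; 0 0 0 0 0",
)

```text
time: 9.4
tool_pos: [0.3762, -0.3019, 0.0641]
tcp_rot: [0.708, 0.706, 0.0, 0.001]
contact_force: [-0.8, 0.3, 6.2]
gripper_width: 0.0218
grip_force: 15.0
```

>>> move_arm(
  moves="0 0 8 0 0; 0 0 27 0 0; 0 0 45 0 0; 0 0 45 0 0; 6 8 25 0 0; 18 24 0 0 0; 28 38 0 0 0; 28 38 0 0 0; 28 38 0 0 0; 28 38 0 0 0",
)

```text
time: 10.4
tool_pos: [0.5124, -0.1159, 0.2139]
tcp_rot: [0.708, 0.706, 0.0, 0.0]
contact_force: [0.9, -0.5, -0.4]
gripper_width: 0.0219
grip_force: 15.0
```

>>> move_arm(
  moves="28 38 0 0 0; 28 38 0 0 0; 25 35 0 0 0; 20 28 0 0 0; 13 18 0 0 0; 0 0 -10 0 0; 0 0 -30 0 0; 0 0 -35 0 0; 0 0 -20 0 0; 0 0 -7 0 0",
)

```text
time: 11.4
tool_pos: [0.6229, 0.0378, 0.1089]
tcp_rot: [0.708, 0.706, -0.002, -0.002]
contact_force: [0.1, -0.2, -0.5]
gripper_width: 0.0216
grip_force: 15.0
```

>>> move_arm(
  moves="0 0 -3 0 0; 0 0 0 0 0",
)

```text
time: 11.6
tool_pos: [0.626, 0.0386, 0.1091]
tcp_rot: [0.708, 0.706, 0.0, 0.0]
contact_force: [0.4, -0.5, -0.9]
gripper_width: 0.0218
grip_force: 15.0
```

Seat z = 0.104; lower 5 mm gently.

>>> move_arm(
  moves="0 0 -2 0 0; 0 0 -1 0 0; 0 0 -1 0 0; 0 0 -1 0 0; 0 0 0 0 0",
)

```text
time: 12.1
tool_pos: [0.626, 0.0394, 0.1041]
tcp_rot: [0.708, 0.706, 0.0, 0.0]
contact_force: [-1.9, -0.6, 4.8]
gripper_width: 0.0216
grip_force: 15.0
```

>>> move_arm(
  moves="0 0 0 0 0.5; 0 0 0 0 0.5; 0 0 0 0 0.5; 0 0 0 0 0.5; 0 0 10 0 0.5; 0 0 35 0 0.5; 0 0 40 0 0.5; -10 -7 15 0 0.5; -28 -21 0 0 0.5; -36 -27 0 0 0.5",
)

```text
time: 13.1
tool_pos: [0.5527, -0.0151, 0.2047]
tcp_rot: [0.707, 0.707, 0.001, 0.001]
contact_force: [-0.7, -0.8, 0.2]
gripper_width: 0.0474
grip_force: 0.0
```

>>> move_arm(
  moves="-36 -27 0 0 0.5; -36 -27 0 0 0.5; -28 -21 0 0 0.5; -14 -10 0 0 0.5; -6 -5 0 0 0.5; 0 0 0 0 0.5; 0 0 -20 0 0.5; 0 0 -35 0 0.5",
)

```text
time: 13.9
tool_pos: [0.4361, -0.1048, 0.1492]
tcp_rot: [0.707, 0.707, 0.002, 0.003]
contact_force: [0.3, -0.4, 0.2]
gripper_width: 0.0472
grip_force: 0.0
```

>>> move_arm(
  moves="0 0 -35 0 0.5; 0 0 -35 0 0.5; 0 0 -20 0 0.5; 0 0 -9 0 0.5; 0 0 0 0 0.5; 0 0 0 0 0.5; 0 0 0 0 0; 0 0 0 0 0; 0 0 0 0 0; 0 0 0 0 0",
)

```text
time: 14.9
tool_pos: [0.4321, -0.1056, 0.0499]
tcp_rot: [0.708, 0.706, 0.0, 0.0]
contact_force: [0.6, -0.3, 1.9]
gripper_width: 0.0216
grip_force: 15.0
```

>>> move_arm(
  moves="0 0 0 0 0; 0 0 0 0 0; 0 0 0 0 0",
)

```text
time: 15.2
tool_pos: [0.4321, -0.1056, 0.0498]
tcp_rot: [0.708, 0.706, 0.0, 0.0]
contact_force: [-0.9, 0.4, 5.7]
gripper_width: 0.0219
grip_force: 15.0
```

>>> move_arm(
  moves="0 0 8 0 0; 0 0 27 0 0; 0 0 45 0 0; 0 0 45 0 0; 6 8 25 0 0; 18 24 0 0 0; 28 37 0 0 0; 28 37 0 0 0; 28 37 0 0 0; 28 37 0 0 0",
)

```text
time: 16.2
tool_pos: [0.5683, 0.076, 0.1999]
tcp_rot: [0.708, 0.706, -0.0, -0.0]
contact_force: [0.9, -0.4, -1.3]
gripper_width: 0.0216
grip_force: 15.0
```

>>> move_arm(
  moves="26 34 0 0 0; 20 28 0 0 0; 11 14 0 0 0; 5 7 0 0 0; 0 0 -10 0 0; 0 0 -30 0 0; 0 0 -35 0 0; 0 0 -20 0 0; 0 0 -10 0 0; 0 0 0 0 0",
)

```text
time: 17.2
tool_pos: [0.6283, 0.1558, 0.0932]
tcp_rot: [0.708, 0.706, -0.002, -0.001]
contact_force: [-0.6, 1.0, -0.4]
gripper_width: 0.0215
grip_force: 15.0
```

Seat z = 0.090.

>>> move_arm(
  moves="0 0 0 0 0; 0 0 -2 0 0; 0 0 -1 0 0; 0 0 -1 0 0; 0 0 -1 0 0; 0 0 0 0 0",
)

```text
time: 17.8
tool_pos: [0.6301, 0.1575, 0.09]
tcp_rot: [0.708, 0.706, 0.0, 0.0]
contact_force: [-0.9, -0.1, 3.3]
gripper_width: 0.0214
grip_force: 15.0
```

>>> move_arm(
  moves="0 0 0 0 0.5; 0 0 0 0 0.5; 0 0 0 0 0.5; 0 0 0 0 0.5; 0 0 10 0 0.5; 0 0 35 0 0.5; 0 0 45 0 0.5; -8 -2 40 0 0.7; -25 -4 20 0 0.7; -40 -7 0 0 0.7",
)

```text
time: 18.8
tool_pos: [0.5601, 0.1444, 0.2434]
tcp_rot: [0.708, 0.706, 0.004, 0.003]
contact_force: [-0.2, -0.4, 0.5]
gripper_width: 0.0646
grip_force: 0.0
```

>>> move_arm(
  moves="-45 -8 0 0 0.7; -40 -7 0 0 0.7; -25 -4 0 0 0.7; -12 -2 0 0 0.7; -3 -1 0 0 0.7; 0 0 0 0 0.7; 0 0 0 0 0.7",
)

```text
time: 19.5
tool_pos: [0.4334, 0.1226, 0.2397]
tcp_rot: [0.708, 0.706, 0.0, 0.001]
contact_force: [0.9, 0.6, 0.4]
gripper_width: 0.0653
grip_force: 0.0
```

>>> move_arm(
  moves="-1 0 -25 0 0.7; 0 0 -40 0 0.7; 0 0 -40 0 0.7; 0 0 -20 0 0.7; 0 0 -8 0 0.7; 0 0 -2 0 0.7; 0 0 0 0 0.7; 0 0 0 0 0; 0 0 0 0 0; 0 0 0 0 0",
)

```text
time: 20.5
tool_pos: [0.4313, 0.1227, 0.1052]
tcp_rot: [0.708, 0.706, 0.001, 0.0]
contact_force: [0.4, 0.3, 0.3]
gripper_width: 0.0451
grip_force: 0.0
```

>>> move_arm(
  moves="0 0 0 0 0; 0 0 0 0 0; 0 0 0 0 0; 0 0 0 0 0",
)

```text
time: 20.9
tool_pos: [0.4311, 0.1226, 0.1048]
tcp_rot: [0.708, 0.706, 0.0, 0.0]
contact_force: [-0.1, -0.2, 5.2]
gripper_width: 0.0335
grip_force: 15.0
```

>>> move_arm(
  moves="0 0 8 0 0; 0 0 27 0 0; 0 0 45 0 0; 0 0 45 0 0; 0 0 35 0 0; 5 -8 10 0 0; 15 -24 0 0 0; 25 -39 0 0 0; 25 -39 0 0 0; 25 -39 0 0 0",
)

```text
time: 21.9
tool_pos: [0.5257, -0.0283, 0.2734]
tcp_rot: [0.708, 0.707, -0.001, -0.001]
contact_force: [1.4, 0.4, -1.2]
gripper_width: 0.0337
grip_force: 15.0
```

>>> move_arm(
  moves="25 -40 0 0 0; 25 -40 0 0 0; 24 -38 0 0 0; 20 -32 0 0 0; 12 -20 0 0 0; 7 -12 0 0 0; 0 0 0 0 0; 0 0 -15 0 0; 0 0 -35 0 0; 0 0 -35 0 0",
)

```text
time: 22.9
tool_pos: [0.6383, -0.2075, 0.1884]
tcp_rot: [0.708, 0.707, 0.0, -0.0]
contact_force: [0.4, -0.9, -1.4]
gripper_width: 0.0341
grip_force: 15.0
```

>>> move_arm(
  moves="0 0 -25 0 0; 0 0 -10 0 0; 0 0 -5 0 0; 0 0 0 0 0; 0 0 0 0 0",
)

```text
time: 23.4
tool_pos: [0.6396, -0.2089, 0.1509]
tcp_rot: [0.708, 0.706, 0.0, 0.001]
contact_force: [-0.2, -0.7, -2.3]
gripper_width: 0.0338
grip_force: 15.0
```

>>> move_arm(
  moves="0 0 -3 0 0; 0 0 -1 0 0; 0 0 -1 0 0; 0 0 -1 0 0; 0 0 0 0 0",
)

```text
time: 23.9
tool_pos: [0.6391, -0.2087, 0.1449]
tcp_rot: [0.708, 0.706, 0.0, 0.0]
contact_force: [-0.7, 0.7, 5.8]
gripper_width: 0.0337
grip_force: 15.0
```

>>> move_arm(
  moves="0 0 0 0 0.7; 0 0 0 0 0.7; 0 0 0 0 0.7; 0 0 0 0 0.7; 0 0 10 0 0.7; 0 0 35 0 0.7; 0 0 45 0 0.7; -10 0 30 0 0.7; -30 15 0 0 0.7; -40 20 0 0 0.7",
)

```text
time: 24.9
tool_pos: [0.5595, -0.1747, 0.265]
tcp_rot: [0.708, 0.706, 0.001, 0.002]
contact_force: [0.2, 0.2, -0.6]
gripper_width: 0.0656
grip_force: 0.0
```

>>> move_arm(
  moves="-40 20 0 0 0.7; -40 20 0 0 0.7; -30 15 0 0 0.7; -15 5 0 0 0.7; 0 0 0 0 0.7; 0 0 0 0 0.7",
)

```text
time: 25.5
tool_pos: [0.4351, -0.1139, 0.2643]
tcp_rot: [0.708, 0.706, 0.001, 0.001]
contact_force: [0.4, -0.0, -0.1]
gripper_width: 0.0659
grip_force: 0.0
```

```bash
python3 - <<'E'
from h import *
c=snapshot("top");a=c["frame"][80:260,120:440,::-1]
a=cv2.convertScaleAbs(cv2.resize(a,None,fx=2.5,fy=2.5,interpolation=cv2.INTER_CUBIC),alpha=1.8,beta=-70);cv2.imwrite("pics/t4.png",a)
c=snapshot("side");a=c["frame"][100:270,190:410,::-1]
cv2.imwrite("pics/s4.png",cv2.resize(a,None,fx=3.5,fy=3.5,interpolation=cv2.INTER_CUBIC))
E
```

```text
(no output)
```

View pics/t4.png

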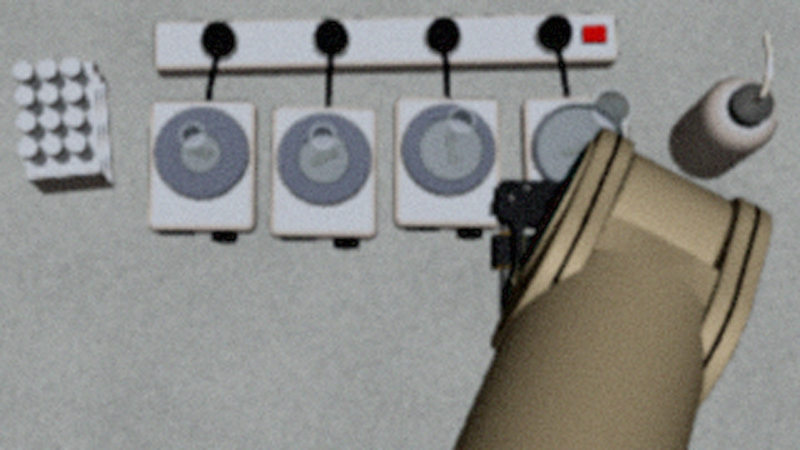

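View pics/s4.png

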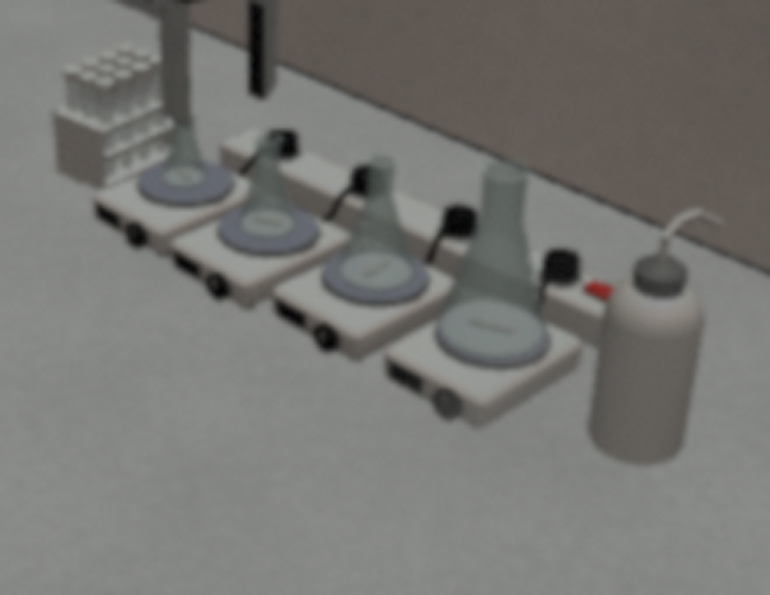

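The pictures show all four flasks upright, centred and in order. In the side crop the 25 ml is at (185,178), the 50 at (268,222), the 100 at (377,270) and the 250 at (492,332). The rack and bottle have not moved and the arm is clear, so I am handing in.

```bash
python3 -c "
from plant import arm
print(arm.job_done())"
```

```text
the job is handed in; nothing more can be done
None
```

I handed the job in at about 26 s: the 25, 50, 100 and 250 ml flasks stand upright and centred on stirrers 1 to 4 counted from the tube rack, and the rack and wash bottle were not moved; no verdict came back.

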